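# Line up the doming stakes by size

## Robot

A 6-joint arm with a two-finger parallel gripper is mounted at the origin on the work surface. World frame = base frame: x ahead of the robot, y to its left, z up, the work surface at z = 0. Lengths are in m, angles in rad, forces in N, time in s.
With the tool pointing down it reaches from about 0.25 to 0.775 m from the base axis. Payload 8.9 kg.
Tool frame: the origin (TCP) lies between the finger pads; the fingertips stand 8 mm ahead of it and the grasp point (between the pads) lies 11 mm behind it; z points along the fingers, y is the direction in which the jaws open and shut (so a half turn about z gives the same grasp; the last joint's range is limited). The gripper opens to 85 mm and grips with 20 to 120 N. Pads are 22 mm wide; open, the fingers measure 114 mm over their backs; the gripper's body (76 mm by 85 mm) begins 54 mm behind the grasp point. The pads swing forward as they close: fully open they stand 13 mm farther back than shut.
Start: joints at [0.983, 0.291, -0.153, 1.127, 0, 1.431], TCP at [0.228, 0.473, 0.239] pointing down, gripper open.
Joint ranges: [-2.52, 2.52], [-0.91, 1.74], [-1.3, 1.37], [-1.96, 2.02], [-1.52, 1.47], [-3.14, 3.14]. Speed limits (rad/s): [2.22, 2.22, 2.79, 3.14, 3.14, 3.14].

## Interface

Orientations are given as [roll, pitch, yaw] about the fixed x, y, z axes, in that order (R = Rz(yaw) Ry(pitch) Rx(roll)).
In Python, from cell import r gives the robot as it stands.
- The arm moves only by the shell command python3 -m crank 'ROWS'. ROWS is JSON, a list of rows, each an object of numbers: "tx", "ty", "tz": the shift along the world's x, y, z normalised to -1 to 1, where 1 is 2 cm; "ax", "ay", "az": the turn, a rotation vector about the world's x, y, z normalised to -1 to 1, where 1 is 30 degrees; "jaw": the finger opening in mm, from 0 to 85.4. A call has 1 to 10 rows; each row shifts and turns the commanded pose from where the row before left it; what a row does not reach is not made up. A row lasts 1/8 s, in which the tool goes at most 62.5 mm and 10.7 degrees, less where a joint would pass 70% of its speed; a pose out of reach is approached as far as the arm can. A call with a number of a shift or a turn outside -1 to 1 is refused whole. A call with a gripper value outside its range is refused whole. The fingers move at their own pace and stop on an object; the grip force is fixed at half the most. Time passes only in rows, so rows that do not move let the fingers close. It gives the time, the measured TCP pose, the force and the opening at its end, in the units of the state.
- r.read_state(): the state, without advancing time (a new reading comes with each control period).
- r.camera(name): name is "side" or "top"; returns a dict with "frame" (400x640x3 uint8, red, green, blue), "range_z" (400x640 float32, m along the optical axis (not along the pixel's ray), 0 where there is no reading), "fx", "fy", "cx", "cy" (pixels), "k1" (the pictures are not rectified: a ray, as slopes to the right and down, at radius r is drawn at 1 + k1 r^2 times it, then the intrinsics apply), "rvec" (rotation vector, rad) and "tvec" (3), from world to camera coordinates, as OpenCV has them. Camera axes: x right, y down, z forward; pixel columns grow to the right and rows downward; lengths in m; the calibration is good to about 2 mm. A picture is of the moment at which its call begins.
- r.hand_in(): hands the job in, once; it reports no verdict.
The state is a dict: "time_s": time; "q": joint angles; "dq": joint speeds; "joint_efforts": joint torques, N m; "tcp_pos": TCP position; "tcp_rot": TCP orientation; "contact_force": force on the tool from outside, world axes, zero at the start; "ft_torque": the same for the moment, N m; "finger_gap": opening from 0.0 (shut) to 1.0 (fully open).
Only numpy, scipy, OpenCV 4.12 (cv2) and the standard library are available. Lean on these libraries where they do the work, as an engineer would, in place of code of your own. Each camera call takes 0.05 s, during which the arm holds its last target.

## Task

Stand the four steel doming stakes on the board in order of head size, one in the middle of each leather spot, the largest on the spot next to the brass post and the smallest at the far end. Keep every stake upright all the way, don't knock any over, and leave the glass jar where it is.

Things in the scene. Friction and masses are not known exactly. Their poses are not given: they have to be found in the camera images.
- stake_A: The smallest doming stake: loose, steel, round, standing upright. Dark foot 34 mm across, 8 mm thick; stem 16 mm across up to z = 32 mm; bright cylindrical head 22 mm in diameter from z = 32 to 52 mm; domed top to z = 61 mm. The four differ only in the head (22, 30, 38, 46 mm). About 0.15 kg, give or take a quarter. Origin: centre of the foot's underside, z up.
- stake_B: The second smallest doming stake: loose, steel, round, standing upright. Dark foot 34 mm across, 8 mm thick; stem 16 mm across up to z = 32 mm; bright cylindrical head 30 mm in diameter from z = 32 to 52 mm; domed top to z = 64 mm. The four differ only in the head (22, 30, 38, 46 mm). About 0.22 kg, give or take a quarter. Origin: centre of the foot's underside, z up.
- stake_C: The second largest doming stake: loose, steel, round, standing upright. Dark foot 34 mm across, 8 mm thick; stem 16 mm across up to z = 32 mm; bright cylindrical head 38 mm in diameter from z = 32 to 52 mm; domed top to z = 67 mm. The four differ only in the head (22, 30, 38, 46 mm). About 0.31 kg, give or take a quarter. Origin: centre of the foot's underside, z up.
- stake_D: The largest doming stake: loose, steel, round, standing upright. Dark foot 34 mm across, 8 mm thick; stem 16 mm across up to z = 32 mm; bright cylindrical head 46 mm in diameter from z = 32 to 52 mm; domed top to z = 70 mm. The four differ only in the head (22, 30, 38, 46 mm). About 0.43 kg, give or take a quarter. Origin: centre of the foot's underside, z up.
- mark1: One of four flat dark leather spots, 42 mm across, in a row 70 mm apart on a fixed pale wooden board (80 x 400 mm, 12 mm thick); an end spot, next to mark2. Fixed. Origin: centre of the spot, on the board's top face, 12 mm above the bench; y axis along the row from mark1 to mark4, x across it.
- mark2: One of four flat dark leather spots, 42 mm across, in a row 70 mm apart on a fixed pale wooden board (80 x 400 mm, 12 mm thick); between mark1 and mark3. Fixed. Origin: centre of the spot, on the board's top face, 12 mm above the bench; y axis along the row from mark1 to mark4, x across it.
- mark3: One of four flat dark leather spots, 42 mm across, in a row 70 mm apart on a fixed pale wooden board (80 x 400 mm, 12 mm thick); between mark2 and mark4. Fixed. Origin: centre of the spot, on the board's top face, 12 mm above the bench; y axis along the row from mark1 to mark4, x across it.
- mark4: One of four flat dark leather spots, 42 mm across, in a row 70 mm apart on a fixed pale wooden board (80 x 400 mm, 12 mm thick); the other end spot, next to mark3. Fixed. Origin: centre of the spot, on the board's top face, 12 mm above the bench; y axis along the row from mark1 to mark4, x across it.
- post: Fixed upright brass post with a knob, 30 mm across at the foot and 60 mm tall, on one end of the board in line with the spots, 70 mm beyond the end spot (either the mark1 end or the mark4 end). On the board's other end is a low flat dark wooden block, 50 x 30 x 15 mm. Origin: centre of its underside, on the board's top.
- glass_jar: Bystander: empty open glass jar, 72 mm across the rim, 80 mm tall, standing loose on the bench beyond the left (+y) end of the board. Origin: centre of its underside.
Things that resemble listed ones, but are neither listed nor needed, are in the scene too. Leave any pink look-alike of the stake_A alone. Leave any green look-alike of the stake_B alone.

How it is judged:
At the end, for the whole second after the job is handed in: Each stake's axis is within 12 mm of the centre of its own leather spot, in falling head size away from the brass post (46, 38, 30, 22 mm), standing on the board (foot within 8 to 18 mm above the bench), upright within 0.1 rad, released and at rest (((horizontal distance between post and mark1 below 0.1 m and horizontal distance between stake_D and mark1 below 0.012 m and horizontal distance between stake_C and mark2 below 0.012 m and horizontal distance between stake_B and mark3 below 0.012 m and horizontal distance between stake_A and mark4 below 0.012 m) or (horizontal distance between post and mark4 below 0.1 m and horizontal distance between stake_D and mark4 below 0.012 m and horizontal distance between stake_C and mark3 below 0.012 m and horizontal distance between stake_B and mark2 below 0.012 m and horizontal distance between stake_A and mark1 below 0.012 m)) and angle between each of stake_A, stake_B, stake_C, stake_D's own z axis and vertical below 0.1 rad and height (world z) of stake_A between 0.008 and 0.018 m and linear speed of each of stake_A, stake_B, stake_C, stake_D below 0.02 m/s and angular speed of each of stake_A, stake_B, stake_C, stake_D below 0.2 rad/s and contact force between each of stake_A, stake_B, stake_C, stake_D and the fingers below 0.1 N and height (world z) of stake_B between 0.008 and 0.018 m and height (world z) of stake_C between 0.008 and 0.018 m and height (world z) of stake_D between 0.008 and 0.018 m); the robot touches nothing.
It fails at once if a stake is tipped over (more than 0.7 rad from upright) (angle between any of stake_A, stake_B, stake_C, stake_D's own z axis and vertical above 0.7 rad).
It fails at once if the glass jar is moved by more than 20 mm (distance of glass_jar from where it was at the start of the episode above 0.02 m).
It also fails if it takes over 99 s, if anything falls off the work surface, if the arm or the gripper's body presses on something with over 40 N, if the wrist force passes 120 N, or if a joint passes its speed limit or range.

## Working session

There is one attempt and no reset: what is moved stays moved. The work goes in short steps, Python scripts to look and compute and a shell command to move; the robot and the scene stay as the last step left them, time stands still between calls to the robot, and variables do not carry over. Pictures are saved under pics/ and viewed, and the job is handed in when it is done.

```bash
mkdir -p pics; ls
cat > h.py <<'E'
from cell import r
import cv2,numpy as np
def snap(n,tag):
    c=r.camera(n); cv2.imwrite(f'pics/{tag}.png',c['frame'][:,:,::-1]); np.save(f'{tag}.npy',c,allow_pickle=True); return c
def load(tag): return np.load(f'{tag}.npy',allow_pickle=True).item()
def ray(c,u,v):
    x=(u-c['cx'])/c['fx'];y=(v-c['cy'])/c['fy']
    X,Y=x,y
    for _ in range(20):
        k=1+c['k1']*(X*X+Y*Y);X,Y=x/k,y/k
    R=cv2.Rodrigues(np.array(c['rvec'],float))[0];t=np.array(c['tvec'],float).ravel()
    return -R.T@t, R.T@np.array([X,Y,1.])
def atz(c,u,v,z):
    o,d=ray(c,u,v); return o+d*(z-o[2])/d[2]
def dep(c,u,v):
    o,d=ray(c,u,v); return o+d*c['range_z'][int(round(v)),int(round(u))]
E
python3 - <<'E'
from h import *
for n in('top','side'):
    c=snap(n,n+'0'); print(n,c['fx'],c['fy'],c['cx'],c['cy'],c['k1'],ray(c,320,200))
print(r.read_state())
E
```

```text
pics
top 489.84822609171175 489.84822609171175 325.55559731935773 187.9469226588047 0.001908419209488679 (array([0.47051302, 0.06728898, 1.11814039]), array([ 0.04998638,  0.01680016, -0.99897607]))
side 368.4121421306926 368.4121421306926 328.27192450709134 202.65532135882924 -0.06397439770352546 (array([0.33974543, 0.52562486, 0.58664741]), array([ 0.32897235, -0.61330839, -0.71846095]))
{'time_s': 0.1, 'q': array([ 9.82718392e-01,  2.91203850e-01, -1.54026232e-01,  1.12665651e+00,
        8.21471377e-06,  1.43151474e+00]), 'dq': array([ 5.56919984e-05, -5.41963700e-04,  3.06297438e-03, -2.24091270e-03,
        1.26243333e-04, -1.21896752e-03]), 'joint_efforts': array([ 1.23897724e-03, -5.37975955e+01,  3.31919575e+01,  9.31744318e-03,
       -2.41936405e-04,  1.84802752e-05]), 'tcp_pos': array([0.2275767 , 0.47272151, 0.23880933]), 'tcp_rot': array([-3.14051409e+00, -1.59498313e-04,  2.69279621e+00]), 'contact_force': array([-0.45510517, -1.49151609, -0.00673965]), 'ft_torque': array([0.06160087, 0.00313772, 0.0241591 ]), 'finger_gap': 0.9993818779923271}
```

View pics/top0.png

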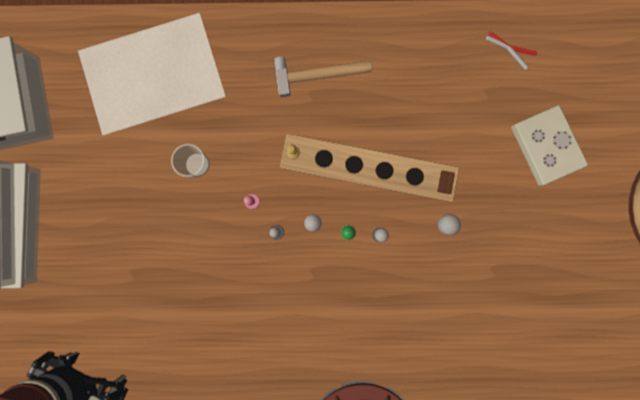

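View pics/side0.png

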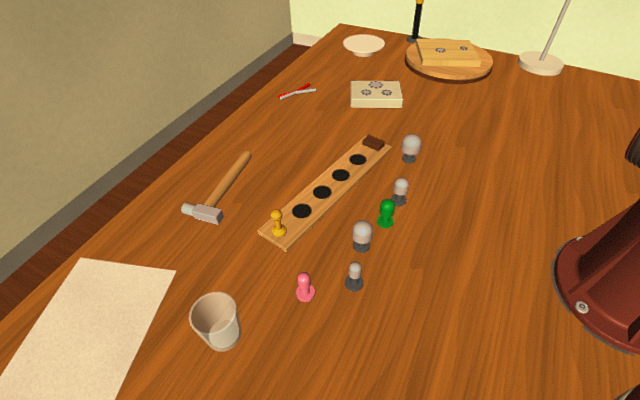

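Run:
```python
from h import *
c=load('top0'); f=c['frame'][:,:,::-1]
cv2.imwrite('pics/crop1.png',cv2.resize(f[195:255,235:475],None,fx=3.33,fy=3.33,interpolation=cv2.INTER_CUBIC))
cv2.imwrite('pics/crop2.png',cv2.resize(f[130:205,275:465],None,fx=4,fy=4,interpolation=cv2.INTER_CUBIC))
s=load('side0')['frame'][:,:,::-1]
cv2.imwrite('pics/crop3.png',cv2.resize(s[125:300,280:440],None,fx=3.4,fy=3.4,interpolation=cv2.INTER_CUBIC))
# top depth: dome points
for n,u,v in [('A',276,232),('C',312,223),('g',348,232),('B',380,235),('D',449,224),('pink',251,201),('post',292,151),('m1',324,158),('m2',354,164),('m3',384,170),('m4',415,176)]:
    print(n,dep(c,u,v).round(4))
# spots by thresholding
g=cv2.cvtColor(f,cv2.COLOR_BGR2GRAY)
n,l,st,ce=cv2.connectedComponentsWithStats((g<40).astype('uint8'))
for i in range(1,n):
    if st[i,4]>100 and st[i,4]<800: print('spot',ce[i],st[i],atz(c,*ce[i],.012).round(4))
```

```text
A [0.4556 0.1806 0.0597]
C [0.474  0.1026 0.0681]
g [0.4539 0.0257 0.0628]
B [ 0.4467 -0.0427  0.0636]
D [ 0.4686 -0.1899  0.0677]
pink [0.5232 0.2349 0.0566]
post [0.6291 0.144  0.0729]
m1 [0.6212 0.0758 0.0136]
m2 [0.6065 0.0079 0.0147]
m3 [ 0.5921 -0.0599  0.0135]
m4 [ 0.5781 -0.1306  0.0086]
spot [323.57731959 158.09793814] [316 151  16  15 194] [0.6212 0.0767 0.012 ]
spot [353.60103627 164.10880829] [346 157  16  15 193] [0.6066 0.0087 0.012 ]
spot [384.13612565 170.17801047] [377 163  16  15 191] [ 0.5919 -0.0603  0.012 ]
spot [414.53846154 176.08717949] [407 169  16  15 195] [ 0.5776 -0.1289  0.012 ]
spot [ 52.10902256 385.53383459] [ 30 375  37  25 266] [0.1236 0.6805 0.012 ]
spot [ 26.82570423 393.3556338 ] [  0 384  53  16 568] [0.1074 0.7358 0.012 ]
```

View pics/crop1.png

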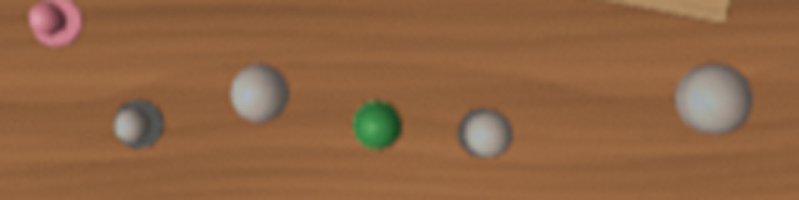

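View pics/crop2.png

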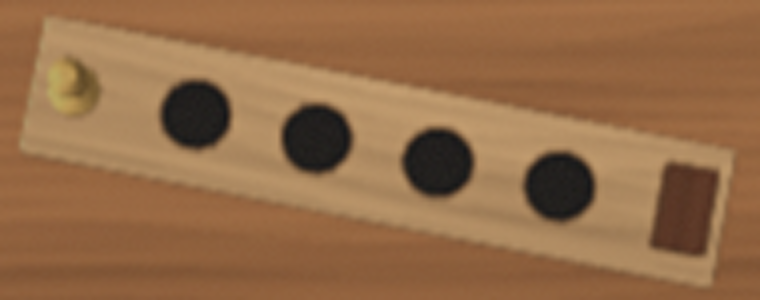

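View pics/crop3.png

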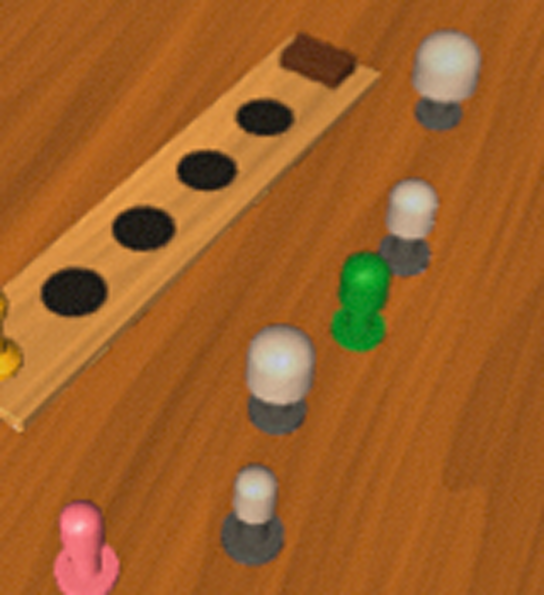

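Run:
```python
from h import *
c=load('top0'); f=c['frame'].astype(int)
cr=lambda u,v:((u+.5)/3.333+235-.5,(v+.5)/3.333+195-.5)
print('Afoot',atz(c,*cr(138.5,124.5),.008))
print('gre z52',atz(c,*cr(377,125),.048))
for n,(u,v),w in [('A',(130.5,124.5),0),('C',(259,94),0),('B',(486,133),0),('D',(713,98.5),0)]:
    print(n,atz(c,*cr(u,v),.050).round(4))
# segmentation: grey pixels
sat=f.max(2)-f.min(2); m=((sat<30)).astype('uint8'); m[:195]=0;m[255:]=0;m[:,:235]=0;m[:,475:]=0
bright=(m>0)&(f.max(2)>110)
for nm,mm in(('all',m),('bright',bright.astype('uint8'))):
    n,l,st,ce=cv2.connectedComponentsWithStats(mm)
    for i in range(1,n):
        if st[i,4]>20: print(nm,ce[i].round(2),st[i],atz(c,*ce[i],.05).round(4))
# side: foot blobs, bottom ellipses in crop3
s=load('side0')
c3=lambda u,v:((u+.5)/3.4+280-.5,(v+.5)/3.4+125-.5)
for n,u,v in [('A',252,562),('B',405,273),('C',277,432),('D',439,129)]:
    p=atz(s,*c3(u,v),0.0); o=ray(s,320,200)[0]; d=p-o; d[2]=0; d/=np.linalg.norm(d)
    print(n,'front',p.round(4),'centre',(p+.017*d).round(4))
# depth point-cloud per stake in side
```

```text
Afoot [0.45486492 0.18564741 0.008     ]
gre z52 [0.4533442  0.02562846 0.048     ]
A [0.4555 0.1864 0.05  ]
C [0.4744 0.1024 0.05  ]
B [ 0.4474 -0.0451  0.05  ]
D [ 0.4681 -0.1933  0.05  ]
all [312.43 222.5 ] [305 215  16  16 210] [0.4752 0.1022 0.05  ]
all [448.98 224.34] [438 215  23  20 357] [ 0.4678 -0.1942  0.05  ]
all [276.22 231.74] [269 225  15  14 158] [0.456  0.1811 0.05  ]
all [380.1  234.52] [373 228  16  14 173] [ 0.4475 -0.0444  0.05  ]
bright [311.12 222.71] [305 215  13  16 170] [0.4747 0.1051 0.05  ]
bright [447.9  224.54] [438 215  20  20 316] [ 0.4674 -0.1919  0.05  ]
bright [272.8  232.38] [269 228   8  10  60] [0.4547 0.1886 0.05  ]
bright [380.16 235.04] [374 229  13  13 133] [ 0.4464 -0.0445  0.05  ]
A front [0.4532 0.2011 0.    ] centre [0.4588 0.185  0.    ]
B front [ 0.4453 -0.0336  0.    ] centre [ 0.4485 -0.0503  0.    ]
C front [0.473  0.1171 0.    ] centre [0.4783 0.1009 0.    ]
D front [ 0.4673 -0.1806  0.    ] centre [ 0.4703 -0.1973  0.    ]
```

```bash
python3 -m crank '[{"tx":0.76,"ty":-0.95,"az":-0.3},{"tx":0.76,"ty":-0.95,"az":-0.3},{"tx":0.76,"ty":-0.95,"az":-0.3},{"tx":0.76,"ty":-0.95,"az":-0.3},{"tx":0.76,"ty":-0.95,"az":-0.3},{"tx":0.76,"ty":-0.95,"az":-0.3},{"tx":0.76,"ty":-0.95,"az":-0.3},{"tx":0.76,"ty":-0.95},{"tx":0.76,"ty":-0.95},{"tx":0.76,"ty":-0.95}]'
```

```text
$[0]: bad value
```

```bash
python3 -m crank '[{"tx":0.76,"ty":-0.95,"tz":0,"ax":0,"ay":0,"az":-0.3,"jaw":85}]'; python3 -m crank --help | head -20
```

```text
time_s: 0.22
tcp_pos: [0.2425, 0.4542, 0.2388]
tcp_rot: [-3.141, -0.0, 2.535]
contact_force: [-0.3, 0.1, -0.1]
finger_gap: 0.997invalid input: not JSON, or not a number
```

```bash
python3 -m crank '[{"tx":0.76,"ty":-0.95,"tz":0,"ax":0,"ay":0,"az":-0.307,"jaw":85},{"tx":0.76,"ty":-0.95,"tz":0,"ax":0,"ay":0,"az":-0.307,"jaw":85},{"tx":0.76,"ty":-0.95,"tz":0,"ax":0,"ay":0,"az":-0.307,"jaw":85},{"tx":0.76,"ty":-0.95,"tz":0,"ax":0,"ay":0,"az":-0.307,"jaw":85},{"tx":0.76,"ty":-0.95,"tz":0,"ax":0,"ay":0,"az":-0.307,"jaw":85},{"tx":0.76,"ty":-0.95,"tz":0,"ax":0,"ay":0,"az":-0.307,"jaw":85},{"tx":0.76,"ty":-0.95,"tz":0,"ax":0,"ay":0,"az":0,"jaw":85},{"tx":0.76,"ty":-0.95,"tz":0,"ax":0,"ay":0,"az":0,"jaw":85},{"tx":0.76,"ty":-0.95,"tz":0,"ax":0,"ay":0,"az":0,"jaw":85},{"tx":0.76,"ty":-0.95,"tz":0,"ax":0,"ay":0,"az":0,"jaw":85}]'
```

```text
time_s: 1.48
tcp_pos: [0.3952, 0.2633, 0.2391]
tcp_rot: [-3.141, 0.0, 1.571]
contact_force: [0.1, 0.4, 0.7]
finger_gap: 0.993
```

```bash
python3 -m crank '[{"tx":0.75,"ty":-0.96,"tz":0,"ax":0,"ay":0,"az":0,"jaw":85},{"tx":0.75,"ty":-0.96,"tz":0,"ax":0,"ay":0,"az":0,"jaw":85},{"tx":0.75,"ty":-0.96,"tz":-0.9,"ax":0,"ay":0,"az":0,"jaw":85},{"tx":0.75,"ty":-0.98,"tz":-0.9,"ax":0,"ay":0,"az":0,"jaw":85},{"tx":0,"ty":0,"tz":-0.9,"ax":0,"ay":0,"az":0,"jaw":85},{"tx":0,"ty":0,"tz":-0.9,"ax":0,"ay":0,"az":0,"jaw":85},{"tx":0,"ty":0,"tz":-0.9,"ax":0,"ay":0,"az":0,"jaw":85},{"tx":0,"ty":0,"tz":-0.9,"ax":0,"ay":0,"az":0,"jaw":85},{"tx":0,"ty":0,"tz":0,"ax":0,"ay":0,"az":0,"jaw":85}]'
python3 - <<'E'
from h import *
snap('side','side1');snap('top','top1')
E
```

```text
time_s: 2.6
tcp_pos: [0.4538, 0.1865, 0.1301]
tcp_rot: [-3.139, 0.001, 1.571]
contact_force: [-0.1, -0.5, 0.7]
finger_gap: 0.996
```

View pics/side1.png

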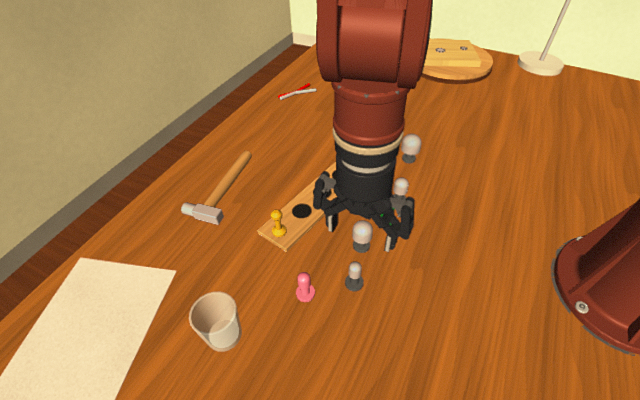

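View pics/top1.png

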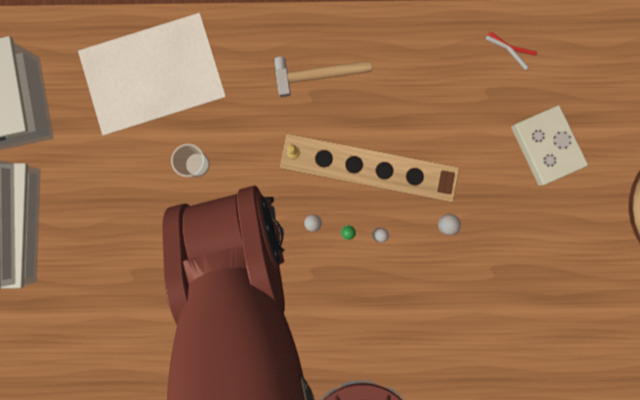

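```bash
python3 -m crank '[{"tx":0.08,"ty":0,"tz":-1,"ax":0,"ay":0,"az":0,"jaw":85},{"tx":0,"ty":0,"tz":-1,"ax":0,"ay":0,"az":0,"jaw":85},{"tx":0,"ty":0,"tz":-1,"ax":0,"ay":0,"az":0,"jaw":85},{"tx":0,"ty":0,"tz":-1,"ax":0,"ay":0,"az":0,"jaw":85},{"tx":0,"ty":0,"tz":-1,"ax":0,"ay":0,"az":0,"jaw":50},{"tx":0,"ty":0,"tz":0,"ax":0,"ay":0,"az":0,"jaw":35},{"tx":0,"ty":0,"tz":0,"ax":0,"ay":0,"az":0,"jaw":35},{"tx":0,"ty":0,"tz":0,"ax":0,"ay":0,"az":0,"jaw":35}]'
python3 - <<'E'
from h import *
c=snap('side','side2');f=c['frame'][:,:,::-1]
cv2.imwrite('pics/crop_s2.png',cv2.resize(f[170:320,270:450],None,fx=4,fy=4,interpolation=cv2.INTER_CUBIC))
E
```

```text
time_s: 3.7
tcp_pos: [0.4574, 0.187, 0.0323]
tcp_rot: [3.14, -0.0, 1.571]
contact_force: [-0.4, 0.1, 0.0]
finger_gap: 0.414
```

View pics/crop_s2.png

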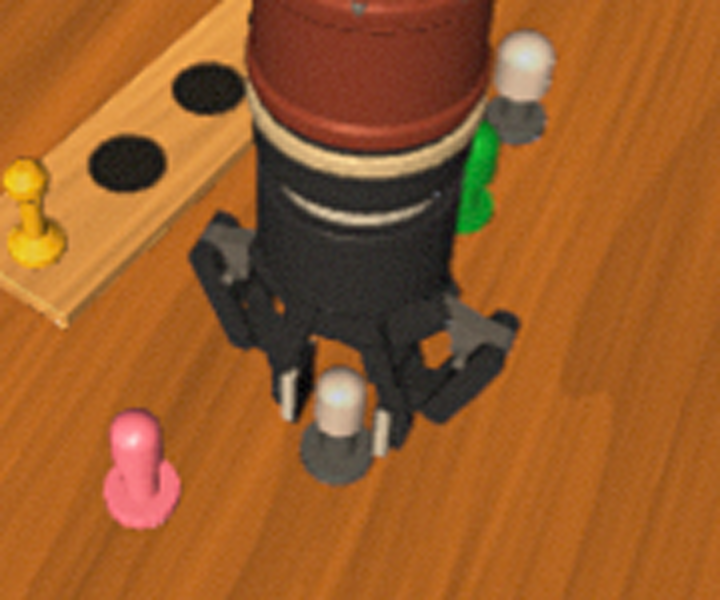

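Run:
```python
from h import *
c=load('side2')
g=lambda u,v:((u+.5)/4+270-.5,(v+.5)/4+170-.5)
print([atz(c,*g(288,417),z).round(4) for z in(.025,.03)],[atz(c,*g(381,455),z).round(4) for z in(.025,.03)])
print('head bottom front',atz(c,*g(340,438),.032), 'foot front',atz(c,*g(337,482),0))
```

```text
[array([0.4805, 0.1941, 0.025 ]), array([0.4793, 0.1971, 0.03  ])] [array([0.4358, 0.1948, 0.025 ]), array([0.4349, 0.1977, 0.03  ])]
head bottom front [0.45391478 0.19849781 0.032     ] foot front [4.52841417e-01 2.01352452e-01 1.11022302e-16]
```

```bash
python3 -m crank '[{"tx":-0.05,"ty":0.05,"tz":-0.1,"ax":0,"ay":0,"az":0,"jaw":26},{"tx":0,"ty":0,"tz":0,"ax":0,"ay":0,"az":0,"jaw":22},{"tx":0,"ty":0,"tz":0,"ax":0,"ay":0,"az":0,"jaw":10},{"tx":0,"ty":0,"tz":0,"ax":0,"ay":0,"az":0,"jaw":5},{"tx":0,"ty":0,"tz":0,"ax":0,"ay":0,"az":0,"jaw":5},{"tx":0,"ty":0,"tz":0.3,"ax":0,"ay":0,"az":0,"jaw":5},{"tx":0,"ty":0,"tz":0.6,"ax":0,"ay":0,"az":0,"jaw":5},{"tx":0,"ty":0,"tz":1,"ax":0,"ay":0,"az":0,"jaw":5},{"tx":0,"ty":0,"tz":1,"ax":0,"ay":0,"az":0,"jaw":5},{"tx":0,"ty":0,"tz":0,"ax":0,"ay":0,"az":0,"jaw":5}]'
python3 - <<'E'
from h import *
c=snap('side','side3');f=c['frame'][:,:,::-1]
cv2.imwrite('pics/crop_s3.png',cv2.resize(f[150:300,270:450],None,fx=4,fy=4,interpolation=cv2.INTER_CUBIC))
E
```

```text
time_s: 5.0
tcp_pos: [0.4567, 0.1881, 0.0889]
tcp_rot: [3.139, -0.001, 1.571]
contact_force: [0.6, -0.2, -1.6]
finger_gap: 0.234
```

View pics/crop_s3.png

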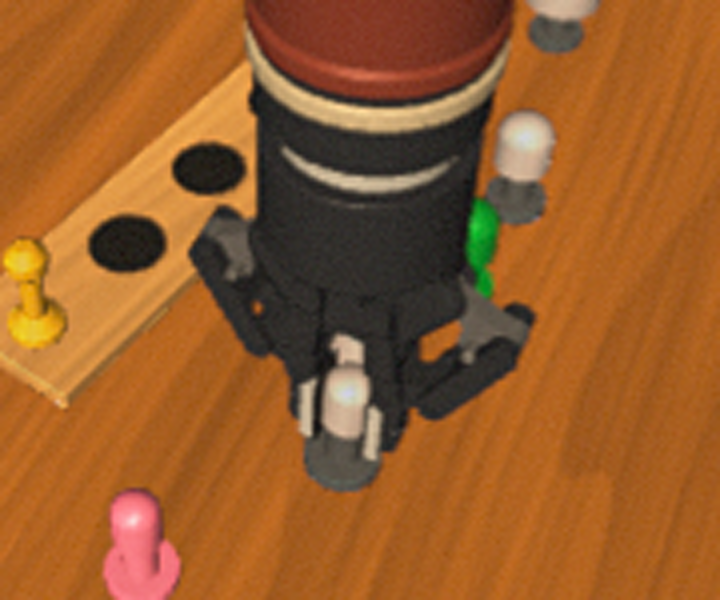

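Run:
```python
from h import *
c=load('side3')
g=lambda u,v:((u+.5)/4+270-.5,(v+.5)/4+150-.5)
for z in(.055,.058,.061):
    p=atz(c,*g(342,490),z); o=ray(c,320,200)[0]; d=p-o; d[2]=0; d/=np.linalg.norm(d); print(p,(p+.017*d).round(4))
print('head bot', [(atz(c,*g(343,439),z)).round(4) for z in(.088,.092)])
print('pads', atz(c,*g(306,435),.081),atz(c,*g(372,458),.081))
print(dep(c,*g(345,410)),dep(c,*g(345,425)))
```

```text
[0.45372658 0.19904322 0.055     ] [0.4593 0.183  0.055 ]
[0.4530834  0.20088607 0.058     ] [0.4587 0.1848 0.058 ]
[0.45244022 0.20272892 0.061     ] [0.458  0.1867 0.061 ]
head bot [array([0.4557, 0.1966, 0.088 ]), array([0.4548, 0.1992, 0.092 ])]
pads [0.47203484 0.19654127 0.081     ] [0.44296041 0.19564906 0.081     ]
[0.45491293 0.19885769 0.11133611] [0.45456402 0.19861376 0.10107787]
```

```bash
python3 -m crank '[{"tx":0,"ty":0,"tz":1,"ax":0,"ay":0,"az":0,"jaw":5},{"tx":0.38,"ty":-0.5,"tz":1,"ax":0,"ay":0,"az":0,"jaw":5},{"tx":0.38,"ty":-1,"tz":0,"ax":0,"ay":0,"az":0,"jaw":5},{"tx":0.38,"ty":-1,"tz":0,"ax":0,"ay":0,"az":0,"jaw":5},{"tx":0.38,"ty":-1,"tz":0,"ax":0,"ay":0,"az":0,"jaw":5},{"tx":0.38,"ty":-1,"tz":0,"ax":0,"ay":0,"az":0,"jaw":5},{"tx":0.38,"ty":-1,"tz":0,"ax":0,"ay":0,"az":0,"jaw":5},{"tx":0.38,"ty":-1,"tz":0,"ax":0,"ay":0,"az":0,"jaw":5},{"tx":0.38,"ty":-1,"tz":0,"ax":0,"ay":0,"az":0,"jaw":5},{"tx":0.38,"ty":-1,"tz":0,"ax":0,"ay":0,"az":0,"jaw":5}]'
```

```text
time_s: 6.3
tcp_pos: [0.5236, 0.0171, 0.1264]
tcp_rot: [-3.14, -0.0, 1.571]
contact_force: [0.5, -0.3, -1.7]
finger_gap: 0.24
```

```bash
python3 -m crank '[{"tx":0.38,"ty":-1,"tz":0,"ax":0,"ay":0,"az":0,"jaw":5},{"tx":0.38,"ty":-1,"tz":0,"ax":0,"ay":0,"az":0,"jaw":5},{"tx":0.38,"ty":-1,"tz":0,"ax":0,"ay":0,"az":0,"jaw":5},{"tx":0.38,"ty":-1,"tz":0,"ax":0,"ay":0,"az":0,"jaw":5},{"tx":0.38,"ty":-1,"tz":0,"ax":0,"ay":0,"az":0,"jaw":5},{"tx":0.38,"ty":-1,"tz":0,"ax":0,"ay":0,"az":0,"jaw":5},{"tx":0.38,"ty":-1,"tz":0,"ax":0,"ay":0,"az":0,"jaw":5},{"tx":0,"ty":0,"tz":0,"ax":0,"ay":0,"az":0,"jaw":5},{"tx":0,"ty":0,"tz":0,"ax":0,"ay":0,"az":0,"jaw":5}]'
```

```text
time_s: 7.42
tcp_pos: [0.5769, -0.1221, 0.1271]
tcp_rot: [-3.141, -0.0, 1.571]
contact_force: [0.0, -0.2, -2.5]
finger_gap: 0.24
```

```bash
python3 -m crank '[{"tx":0.04,"ty":-0.35,"tz":-0.7,"ax":0,"ay":0,"az":0,"jaw":5},{"tx":0,"ty":0,"tz":-0.9,"ax":0,"ay":0,"az":0,"jaw":5},{"tx":0,"ty":0,"tz":-0.9,"ax":0,"ay":0,"az":0,"jaw":5},{"tx":0,"ty":0,"tz":-0.9,"ax":0,"ay":0,"az":0,"jaw":5},{"tx":0,"ty":0,"tz":-0.6,"ax":0,"ay":0,"az":0,"jaw":5},{"tx":0,"ty":0,"tz":0,"ax":0,"ay":0,"az":0,"jaw":5},{"tx":0,"ty":0,"tz":-0.08,"ax":0,"ay":0,"az":0,"jaw":5},{"tx":0,"ty":0,"tz":-0.05,"ax":0,"ay":0,"az":0,"jaw":5},{"tx":0,"ty":0,"tz":0,"ax":0,"ay":0,"az":0,"jaw":5}]'
python3 - <<'E'
from h import *
c=snap('side','side4');f=c['frame'][:,:,::-1]
cv2.imwrite('pics/crop_s4.png',cv2.resize(f[60:210,270:450],None,fx=4,fy=4,interpolation=cv2.INTER_CUBIC))
E
```

```text
time_s: 8.55
tcp_pos: [0.5782, -0.1293, 0.0451]
tcp_rot: [3.141, 0.0, 1.571]
contact_force: [0.1, 0.2, -2.2]
finger_gap: 0.239
```

View pics/crop_s4.png

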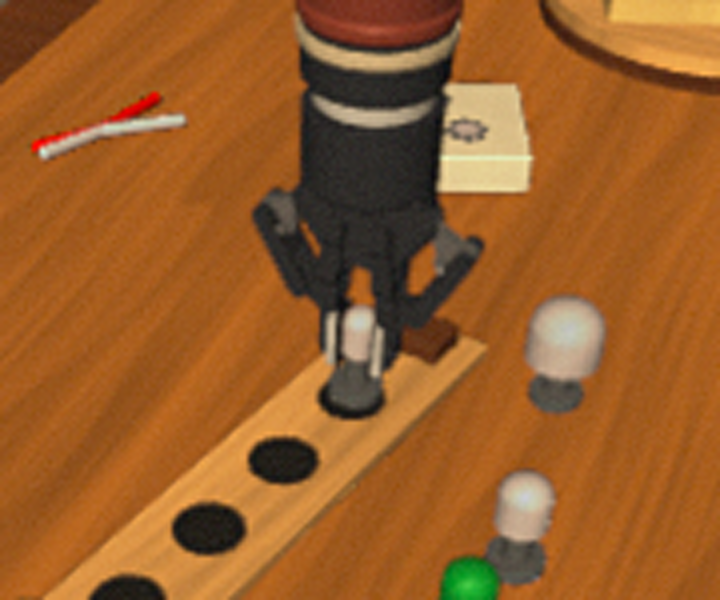

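```bash
python3 -m crank '[{"tx":0,"ty":0,"tz":-0.07,"ax":0,"ay":0,"az":0,"jaw":5},{"tx":0,"ty":0,"tz":-0.04,"ax":0,"ay":0,"az":0,"jaw":5},{"tx":0,"ty":0,"tz":0,"ax":0,"ay":0,"az":0,"jaw":5}]';python3 -m crank '[{"tx":0,"ty":0,"tz":-0.04,"ax":0,"ay":0,"az":0,"jaw":5},{"tx":0,"ty":0,"tz":0,"ax":0,"ay":0,"az":0,"jaw":5}]'
```

```text
time_s: 8.98
tcp_pos: [0.5779, -0.1291, 0.0424]
tcp_rot: [-3.141, -0.0, 1.571]
contact_force: [0.2, -0.3, -2.4]
finger_gap: 0.238
time_s: 9.22
tcp_pos: [0.578, -0.1292, 0.0416]
tcp_rot: [-3.142, -0.0, 1.571]
contact_force: [1.0, -0.0, -2.4]
finger_gap: 0.237
```

```bash
python3 -m crank '[{"tx":0,"ty":0,"tz":-0.05,"ax":0,"ay":0,"az":0,"jaw":5},{"tx":0,"ty":0,"tz":0,"ax":0,"ay":0,"az":0,"jaw":5}]';python3 - <<'E'
from h import *
c=snap('side','side5');f=c['frame'][:,:,::-1]
cv2.imwrite('pics/crop_s5.png',cv2.resize(f[120:180,320:400],None,fx=8,fy=8,interpolation=cv2.INTER_CUBIC))
E
```

```text
time_s: 9.48
tcp_pos: [0.5782, -0.1293, 0.0414]
tcp_rot: [3.141, 0.0, 1.571]
contact_force: [-1.8, 0.5, 4.5]
finger_gap: 0.241
```

View pics/crop_s5.png

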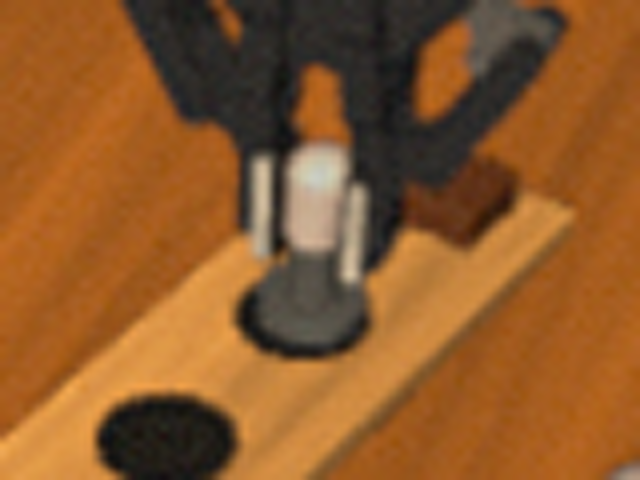

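```bash
python3 -m crank '[{"tx":0,"ty":0,"tz":0,"ax":0,"ay":0,"az":0,"jaw":40},{"tx":0,"ty":0,"tz":0,"ax":0,"ay":0,"az":0,"jaw":60},{"tx":0,"ty":0,"tz":0,"ax":0,"ay":0,"az":0,"jaw":85},{"tx":0,"ty":0,"tz":0.5,"ax":0,"ay":0,"az":0,"jaw":85},{"tx":0,"ty":0,"tz":1,"ax":0,"ay":0,"az":0,"jaw":85},{"tx":0,"ty":0,"tz":1,"ax":0,"ay":0,"az":0,"jaw":85},{"tx":0,"ty":0,"tz":1,"ax":0,"ay":0,"az":0,"jaw":85},{"tx":-0.5,"ty":0.5,"tz":0.5,"ax":0,"ay":0,"az":0,"jaw":85},{"tx":-1,"ty":0.5,"tz":0,"ax":0,"ay":0,"az":0,"jaw":85},{"tx":-1,"ty":0.5,"tz":0,"ax":0,"ay":0,"az":0,"jaw":85}]'
python3 - <<'E'
from h import *
c=snap('side','side6');f=c['frame'][:,:,::-1]
cv2.imwrite('pics/crop_s6.png',cv2.resize(f[60:210,270:450],None,fx=4,fy=4,interpolation=cv2.INTER_CUBIC))
E
```

```text
time_s: 10.78
tcp_pos: [0.5266, -0.0982, 0.1207]
tcp_rot: [-3.141, -0.0, 1.572]
contact_force: [-0.1, -0.2, -0.5]
finger_gap: 0.994
```

View pics/crop_s6.png

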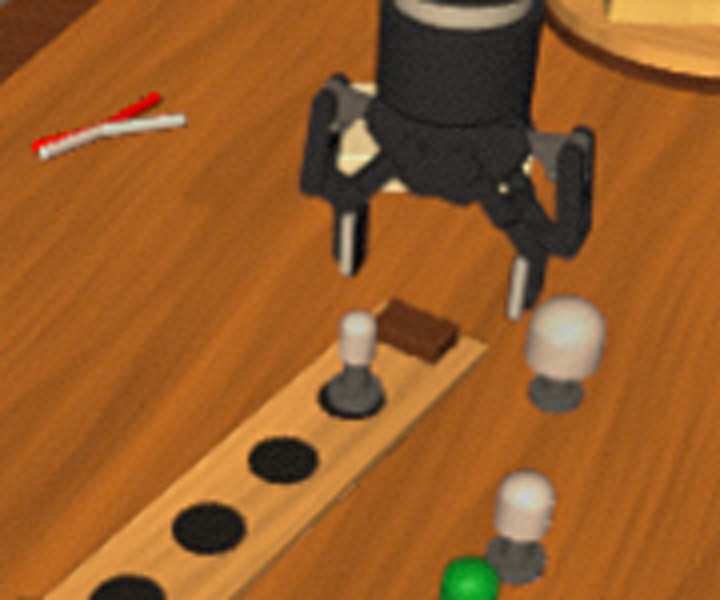

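```bash
python3 -m crank '[{"tx":-1,"ty":0.66,"tz":0,"ax":0,"ay":0,"az":0,"jaw":85},{"tx":-1,"ty":0.66,"tz":0,"ax":0,"ay":0,"az":0,"jaw":85},{"tx":-1,"ty":0.66,"tz":0,"ax":0,"ay":0,"az":0,"jaw":85},{"tx":-0.98,"ty":0.67,"tz":0,"ax":0,"ay":0,"az":0,"jaw":85},{"tx":0,"ty":0,"tz":0,"ax":0,"ay":0,"az":0,"jaw":85},{"tx":0,"ty":0,"tz":0,"ax":0,"ay":0,"az":0,"jaw":85}]'
```

```text
time_s: 11.58
tcp_pos: [0.4491, -0.0464, 0.121]
tcp_rot: [3.14, 0.0, 1.571]
contact_force: [0.4, 0.1, -0.3]
finger_gap: 0.993
```

```bash
python3 -m crank '[{"tx":-0.08,"ty":0,"tz":-0.7,"ax":0,"ay":0,"az":0,"jaw":85},{"tx":0,"ty":0,"tz":-1,"ax":0,"ay":0,"az":0,"jaw":85},{"tx":0,"ty":0,"tz":-1,"ax":0,"ay":0,"az":0,"jaw":85},{"tx":0,"ty":0,"tz":-1,"ax":0,"ay":0,"az":0,"jaw":85},{"tx":0,"ty":0,"tz":-0.8,"ax":0,"ay":0,"az":0,"jaw":60},{"tx":0,"ty":0,"tz":0,"ax":0,"ay":0,"az":0,"jaw":48},{"tx":0,"ty":0,"tz":0,"ax":0,"ay":0,"az":0,"jaw":42},{"tx":0,"ty":0,"tz":0,"ax":0,"ay":0,"az":0,"jaw":42}]'
python3 - <<'E'
from h import *
c=snap('side','side7');f=c['frame'][:,:,::-1]
cv2.imwrite('pics/crop_s7.png',cv2.resize(f[120:240,340:460],None,fx=5,fy=5,interpolation=cv2.INTER_CUBIC))
E
```

```text
time_s: 12.58
tcp_pos: [0.4475, -0.0464, 0.0313]
tcp_rot: [3.14, 0.0, 1.571]
contact_force: [-0.1, 1.0, 0.2]
finger_gap: 0.5
```

View pics/crop_s7.png

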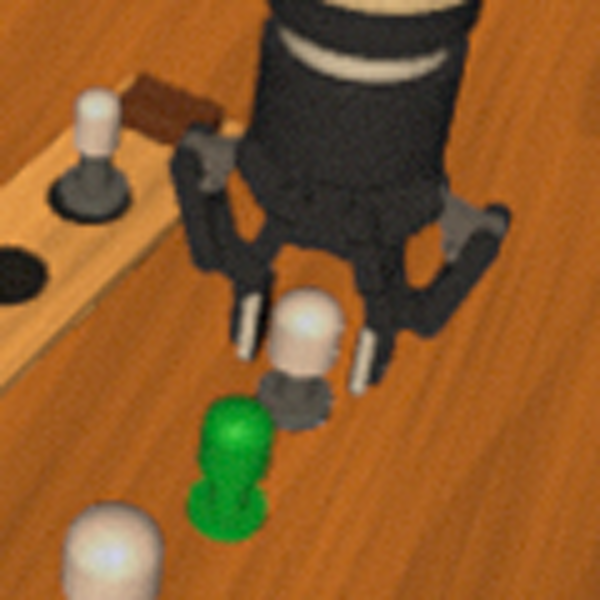

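```bash
python3 -m crank '[{"tx":0,"ty":0,"tz":0,"ax":0,"ay":0,"az":0,"jaw":34},{"tx":0,"ty":0,"tz":0,"ax":0,"ay":0,"az":0,"jaw":28},{"tx":0,"ty":0,"tz":0,"ax":0,"ay":0,"az":0,"jaw":15},{"tx":0,"ty":0,"tz":0,"ax":0,"ay":0,"az":0,"jaw":10},{"tx":0,"ty":0,"tz":0,"ax":0,"ay":0,"az":0,"jaw":10},{"tx":0,"ty":0,"tz":0.3,"ax":0,"ay":0,"az":0,"jaw":10},{"tx":0,"ty":0,"tz":0.6,"ax":0,"ay":0,"az":0,"jaw":10},{"tx":0,"ty":0,"tz":1,"ax":0,"ay":0,"az":0,"jaw":10},{"tx":0,"ty":0,"tz":1,"ax":0,"ay":0,"az":0,"jaw":10},{"tx":0,"ty":0,"tz":0,"ax":0,"ay":0,"az":0,"jaw":10}]'
python3 - <<'E'
from h import *
c=snap('side','side8');f=c['frame'][:,:,::-1]
cv2.imwrite('pics/crop_s8.png',cv2.resize(f[90:210,340:460],None,fx=5,fy=5,interpolation=cv2.INTER_CUBIC))
E
```

```text
time_s: 13.88
tcp_pos: [0.4478, -0.0465, 0.0901]
tcp_rot: [3.139, 0.001, 1.571]
contact_force: [0.1, 0.1, -1.9]
finger_gap: 0.339
```

View pics/crop_s8.png

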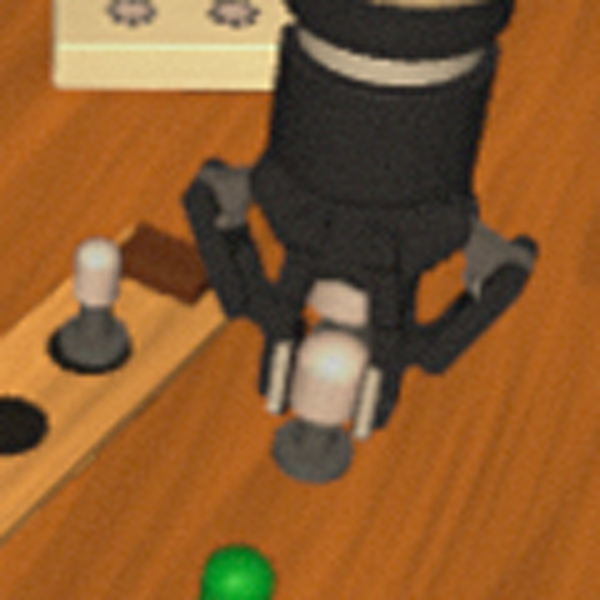

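Run:
```python
from h import *
def cloud(tag,u0,u1,v0,v1):
    c=load(tag)
    P=[]
    for v in range(v0,v1):
        for u in range(u0,u1):
            q=dep(c,u,v); f=c['frame'][v,u].astype(int)
            P.append([u,v,*q,*f])
    return np.array(P)
c=load('side8'); print(c['range_z'][165:190,403].round(3))
for tag,(u0,u1,v0,v1) in {'side8':(392,416,154,190),'side7':(390,412,175,208)}.items():
    P=cloud(tag,u0,u1,v0,v1)
    for v in range(v0,v1,2):
        row=P[P[:,1]==v]
        sat=row[:,5:].max(1)-row[:,5:].min(1)
        k=sat<30
        if k.sum(): 
            rr=row[k]; print(tag,v,k.sum(),'x %.4f..%.4f'%(rr[:,2].min(),rr[:,2].max()),'xm %.4f y max %.4f z %.4f'%((rr[:,2].min()+rr[:,2].max())/2,rr[:,3].max(),np.median(rr[:,4])), rr[:,0].min(),rr[:,0].max())
```

```text
[0.72  0.722 0.724 0.724 0.727 0.729 0.731 0.729 0.733 0.745 0.744 0.749
 0.749 0.752 0.754 0.756 0.756 0.754 0.752 0.752 0.754 0.753 0.84  0.836
 0.835]
side8 154 14 x 0.4315..0.4830 xm 0.4572 y max -0.0280 z 0.1326 392.0 415.0
side8 156 16 x 0.4318..0.4739 xm 0.4528 y max -0.0318 z 0.1259 393.0 415.0
side8 158 12 x 0.4308..0.4743 xm 0.4526 y max -0.0333 z 0.1205 393.0 415.0
side8 160 5 x 0.4302..0.4737 xm 0.4519 y max -0.0324 z 0.1198 393.0 415.0
side8 162 11 x 0.4287..0.4750 xm 0.4519 y max -0.0314 z 0.1201 392.0 415.0
side8 164 8 x 0.4436..0.4745 xm 0.4591 y max -0.0318 z 0.1129 392.0 407.0
side8 166 3 x 0.4629..0.4736 xm 0.4683 y max -0.0353 z 0.0982 392.0 397.0
side8 168 3 x 0.4624..0.4732 xm 0.4678 y max -0.0357 z 0.0936 392.0 397.0
side8 170 3 x 0.4270..0.4640 xm 0.4455 y max -0.0367 z 0.0920 396.0 415.0
side8 172 1 x 0.4262..0.4262 xm 0.4262 y max -0.0398 z 0.0981 415.0 415.0
side8 174 5 x 0.4252..0.4604 xm 0.4428 y max -0.0384 z 0.0825 399.0 415.0
side8 176 12 x 0.4410..0.4639 xm 0.4524 y max -0.0375 z 0.0792 396.0 407.0
side8 178 15 x 0.3397..0.4638 xm 0.4018 y max 0.5256 
[... 658 characters left out ...]
ax -0.0328 z 0.0585 391.0 403.0
side7 187 1 x 0.4686..0.4686 xm 0.4686 y max -0.0350 z 0.0438 391.0 391.0
side7 189 2 x 0.4689..0.4706 xm 0.4697 y max -0.0370 z 0.0349 390.0 391.0
side7 191 1 x 0.4703..0.4703 xm 0.4703 y max -0.0385 z 0.0281 390.0 390.0
side7 195 7 x 0.4423..0.4644 xm 0.4533 y max -0.0399 z 0.0203 393.0 403.0
side7 197 13 x 0.4405..0.4649 xm 0.4527 y max -0.0366 z 0.0138 392.0 404.0
side7 199 15 x 0.4368..0.4656 xm 0.4512 y max -0.0354 z 0.0096 391.0 405.0
side7 201 13 x 0.4346..0.4567 xm 0.4456 y max 0.0183 z 0.0091 393.0 405.0
side7 203 10 x 0.4355..0.4534 xm 0.4445 y max -0.0282 z 0.0086 395.0 404.0
side7 205 5 x 0.4402..0.4483 xm 0.4442 y max -0.0280 z 0.0037 397.0 401.0
```

```bash
python3 -m crank '[{"tx":0.5,"ty":0,"tz":0,"ax":0,"ay":0,"az":0,"jaw":10},{"tx":0.95,"ty":-0.1,"tz":0,"ax":0,"ay":0,"az":0,"jaw":10},{"tx":0.95,"ty":-0.1,"tz":0,"ax":0,"ay":0,"az":0,"jaw":10},{"tx":0.95,"ty":-0.1,"tz":0,"ax":0,"ay":0,"az":0,"jaw":10},{"tx":0.95,"ty":-0.1,"tz":0,"ax":0,"ay":0,"az":0,"jaw":10},{"tx":0.95,"ty":-0.1,"tz":0,"ax":0,"ay":0,"az":0,"jaw":10},{"tx":0.95,"ty":-0.1,"tz":0,"ax":0,"ay":0,"az":0,"jaw":10},{"tx":0.95,"ty":-0.1,"tz":0,"ax":0,"ay":0,"az":0,"jaw":10},{"tx":0,"ty":0,"tz":0,"ax":0,"ay":0,"az":0,"jaw":10},{"tx":0,"ty":0,"tz":0,"ax":0,"ay":0,"az":0,"jaw":10}]'
```

```text
time_s: 15.18
tcp_pos: [0.5888, -0.0599, 0.0878]
tcp_rot: [-3.14, -0.0, 1.571]
contact_force: [-0.8, -0.4, -2.0]
finger_gap: 0.334
```

```bash
python3 -m crank '[{"tx":0.1,"ty":0,"tz":-0.6,"ax":0,"ay":0,"az":0,"jaw":10},{"tx":0,"ty":0,"tz":-0.9,"ax":0,"ay":0,"az":0,"jaw":10},{"tx":0,"ty":0,"tz":-0.55,"ax":0,"ay":0,"az":0,"jaw":10},{"tx":0,"ty":0,"tz":0,"ax":0,"ay":0,"az":0,"jaw":10},{"tx":0,"ty":0,"tz":-0.06,"ax":0,"ay":0,"az":0,"jaw":10},{"tx":0,"ty":0,"tz":-0.05,"ax":0,"ay":0,"az":0,"jaw":10},{"tx":0,"ty":0,"tz":0,"ax":0,"ay":0,"az":0,"jaw":10}]'
```

```text
time_s: 16.05
tcp_pos: [0.592, -0.0602, 0.0458]
tcp_rot: [3.141, 0.0, 1.571]
contact_force: [-0.3, 0.6, -2.4]
finger_gap: 0.329
```

```bash
python3 -m crank '[{"tx":-0.03,"ty":0,"tz":-0.1,"ax":0,"ay":0,"az":0,"jaw":10},{"tx":0,"ty":0,"tz":-0.05,"ax":0,"ay":0,"az":0,"jaw":10},{"tx":0,"ty":0,"tz":0,"ax":0,"ay":0,"az":0,"jaw":10}]';  python3 -m crank '[{"tx":0,"ty":0,"tz":-0.05,"ax":0,"ay":0,"az":0,"jaw":10},{"tx":0,"ty":0,"tz":0,"ax":0,"ay":0,"az":0,"jaw":10}]'
```

```text
time_s: 16.42
tcp_pos: [0.5915, -0.0603, 0.0433]
tcp_rot: [3.141, 0.0, 1.571]
contact_force: [-1.4, 0.9, 7.3]
finger_gap: 0.33
time_s: 16.68
tcp_pos: [0.5917, -0.0604, 0.0432]
tcp_rot: [3.14, 0.001, 1.571]
contact_force: [-4.6, 1.3, 16.2]
finger_gap: 0.335
```

```bash
python3 -m crank '[{"tx":0,"ty":0,"tz":0.04,"ax":0,"ay":0,"az":0,"jaw":10},{"tx":0,"ty":0,"tz":0,"ax":0,"ay":0,"az":0,"jaw":45},{"tx":0,"ty":0,"tz":0,"ax":0,"ay":0,"az":0,"jaw":65},{"tx":0,"ty":0,"tz":0,"ax":0,"ay":0,"az":0,"jaw":85},{"tx":0,"ty":0,"tz":0.5,"ax":0,"ay":0,"az":0,"jaw":85},{"tx":0,"ty":0,"tz":1,"ax":0,"ay":0,"az":0,"jaw":85},{"tx":0,"ty":0,"tz":1,"ax":0,"ay":0,"az":0,"jaw":85},{"tx":0,"ty":0,"tz":1,"ax":0,"ay":0,"az":0,"jaw":85},{"tx":-0.7,"ty":0.9,"tz":0.5,"ax":0,"ay":0,"az":0,"jaw":85},{"tx":-0.7,"ty":1,"tz":0,"ax":0,"ay":0,"az":0,"jaw":85}]'
python3 -m crank '[{"tx":-0.7,"ty":1,"tz":0,"ax":0,"ay":0,"az":0,"jaw":85},{"tx":-0.7,"ty":1,"tz":0,"ax":0,"ay":0,"az":0,"jaw":85},{"tx":-0.7,"ty":1,"tz":0,"ax":0,"ay":0,"az":0,"jaw":85},{"tx":-0.7,"ty":1,"tz":0,"ax":0,"ay":0,"az":0,"jaw":85},{"tx":-0.7,"ty":1,"tz":0,"ax":0,"ay":0,"az":0,"jaw":85},{"tx":-0.7,"ty":1,"tz":0,"ax":0,"ay":0,"az":0,"jaw":85},{"tx":0,"ty":0,"tz":0,"ax":0,"ay":0,"az":0,"jaw":85},{"tx":0,"ty":0,"tz":0,"ax":0,"ay":0,"az":0,"jaw":85}]'
python3 - <<'E'
from h import *
c=snap('side','side9');f=c['frame'][:,:,::-1]
cv2.imwrite('pics/crop_s9.png',cv2.resize(f[100:280,280:440],None,fx=3.3,fy=3.3,interpolation=cv2.INTER_CUBIC))
c=snap('top','top9');f=c['frame'][:,:,::-1]
cv2.imwrite('pics/crop_t9.png',cv2.resize(f[130:250,275:465],None,fx=4,fy=4,interpolation=cv2.INTER_CUBIC))
E
```

```text
time_s: 17.92
tcp_pos: [0.5625, -0.0212, 0.1232]
tcp_rot: [3.141, -0.0, 1.571]
contact_force: [-0.1, 0.4, -1.4]
finger_gap: 0.998
time_s: 18.92
tcp_pos: [0.4793, 0.0978, 0.1225]
tcp_rot: [3.141, 0.0, 1.572]
contact_force: [-0.1, 0.1, 0.2]
finger_gap: 0.995
```

View pics/crop_s9.png

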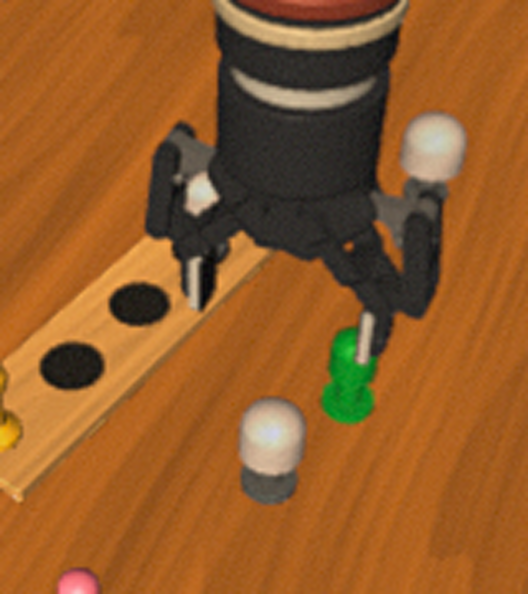

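View pics/crop_t9.png

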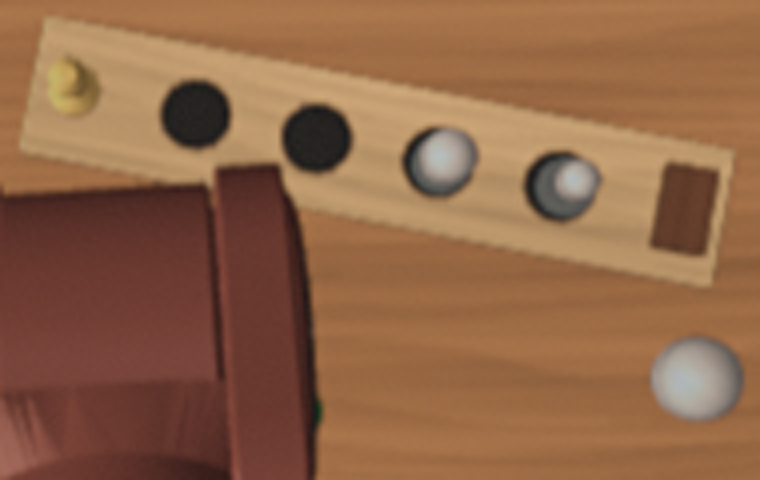

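```bash
python3 -m crank '[{"tx":-0.2,"ty":0.2,"tz":-0.7,"ax":0,"ay":0,"az":0,"jaw":85},{"tx":0,"ty":0,"tz":-1,"ax":0,"ay":0,"az":0,"jaw":85},{"tx":0,"ty":0,"tz":-1,"ax":0,"ay":0,"az":0,"jaw":85},{"tx":0,"ty":0,"tz":-1,"ax":0,"ay":0,"az":0,"jaw":85},{"tx":0,"ty":0,"tz":-0.9,"ax":0,"ay":0,"az":0,"jaw":70},{"tx":0,"ty":0,"tz":0,"ax":0,"ay":0,"az":0,"jaw":55},{"tx":0,"ty":0,"tz":0,"ax":0,"ay":0,"az":0,"jaw":50},{"tx":0,"ty":0,"tz":0,"ax":0,"ay":0,"az":0,"jaw":50}]'
python3 - <<'E'
from h import *
c=snap('side','side10');f=c['frame'][:,:,::-1]
cv2.imwrite('pics/crop_s10.png',cv2.resize(f[160:280,300:420],None,fx=5,fy=5,interpolation=cv2.INTER_CUBIC))
E
```

```text
time_s: 20.02
tcp_pos: [0.4759, 0.1018, 0.0311]
tcp_rot: [3.14, -0.0, 1.571]
contact_force: [-0.6, 0.0, -0.2]
finger_gap: 0.586
```

View pics/crop_s10.png

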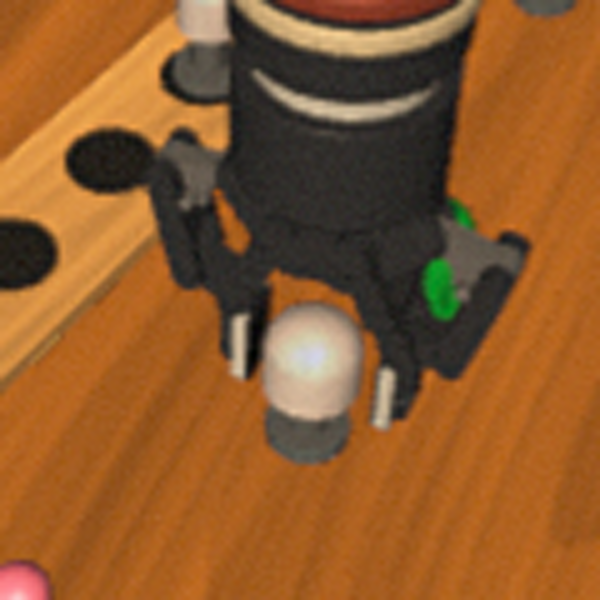

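```bash
python3 -m crank '[{"tx":0,"ty":0,"tz":-0.05,"ax":0,"ay":0,"az":0,"jaw":42},{"tx":0,"ty":0,"tz":0,"ax":0,"ay":0,"az":0,"jaw":36},{"tx":0,"ty":0,"tz":0,"ax":0,"ay":0,"az":0,"jaw":25},{"tx":0,"ty":0,"tz":0,"ax":0,"ay":0,"az":0,"jaw":15},{"tx":0,"ty":0,"tz":0,"ax":0,"ay":0,"az":0,"jaw":15},{"tx":0,"ty":0,"tz":0.3,"ax":0,"ay":0,"az":0,"jaw":15},{"tx":0,"ty":0,"tz":0.6,"ax":0,"ay":0,"az":0,"jaw":15},{"tx":0,"ty":0,"tz":1,"ax":0,"ay":0,"az":0,"jaw":15},{"tx":0,"ty":0,"tz":1,"ax":0,"ay":0,"az":0,"jaw":15},{"tx":0,"ty":0,"tz":0,"ax":0,"ay":0,"az":0,"jaw":15}]'
python3 - <<'E'
from h import *
c=snap('side','side11');f=c['frame'][:,:,::-1]
cv2.imwrite('pics/crop_s11.png',cv2.resize(f[140:260,300:420],None,fx=5,fy=5,interpolation=cv2.INTER_CUBIC))
E
```

```text
time_s: 21.32
tcp_pos: [0.4762, 0.1019, 0.0887]
tcp_rot: [3.139, -0.0, 1.571]
contact_force: [0.0, 0.1, -4.3]
finger_gap: 0.425
```

View pics/crop_s11.png

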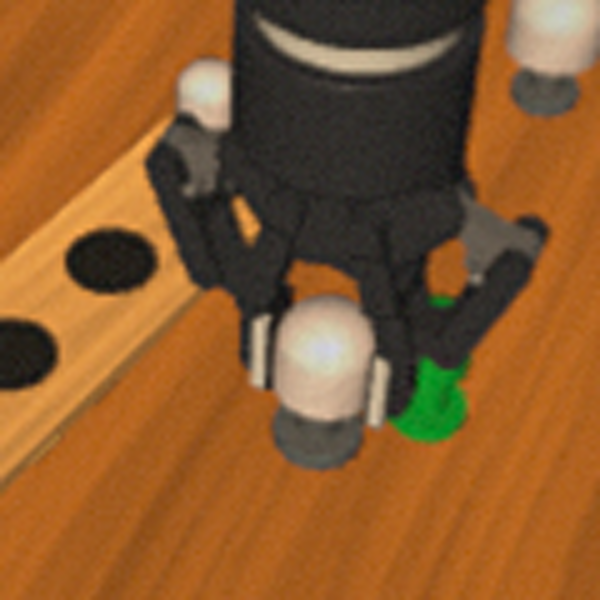

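```bash
python3 -m crank '[{"tx":0.5,"ty":-0.35,"tz":0.3,"ax":0,"ay":0,"az":0,"jaw":15},{"tx":0.86,"ty":-0.61,"tz":0,"ax":0,"ay":0,"az":0,"jaw":15},{"tx":0.86,"ty":-0.61,"tz":0,"ax":0,"ay":0,"az":0,"jaw":15},{"tx":0.86,"ty":-0.61,"tz":0,"ax":0,"ay":0,"az":0,"jaw":15},{"tx":0.86,"ty":-0.61,"tz":0,"ax":0,"ay":0,"az":0,"jaw":15},{"tx":0.86,"ty":-0.61,"tz":0,"ax":0,"ay":0,"az":0,"jaw":15},{"tx":0.86,"ty":-0.61,"tz":0,"ax":0,"ay":0,"az":0,"jaw":15},{"tx":0.86,"ty":-0.61,"tz":0,"ax":0,"ay":0,"az":0,"jaw":15},{"tx":0,"ty":0,"tz":0,"ax":0,"ay":0,"az":0,"jaw":15},{"tx":0,"ty":0,"tz":0,"ax":0,"ay":0,"az":0,"jaw":15}]'
```

```text
time_s: 22.62
tcp_pos: [0.6049, 0.0094, 0.0926]
tcp_rot: [-3.14, -0.0, 1.571]
contact_force: [-0.6, 0.5, -4.2]
finger_gap: 0.428
```

```bash
python3 -m crank '[{"tx":0.03,"ty":0.02,"tz":-0.6,"ax":0,"ay":0,"az":0,"jaw":15},{"tx":0,"ty":0,"tz":-0.9,"ax":0,"ay":0,"az":0,"jaw":15},{"tx":0,"ty":0,"tz":-0.7,"ax":0,"ay":0,"az":0,"jaw":15},{"tx":0,"ty":0,"tz":0,"ax":0,"ay":0,"az":0,"jaw":15},{"tx":0,"ty":0,"tz":-0.08,"ax":0,"ay":0,"az":0,"jaw":15},{"tx":0,"ty":0,"tz":0,"ax":0,"ay":0,"az":0,"jaw":15}]'
```

```text
time_s: 23.38
tcp_pos: [0.6066, 0.0098, 0.0482]
tcp_rot: [3.141, 0.0, 1.571]
contact_force: [0.4, 0.3, -4.0]
finger_gap: 0.429
```

```bash
python3 -m crank '[{"tx":-0.03,"ty":0,"tz":-0.15,"ax":0,"ay":0,"az":0,"jaw":15},{"tx":0,"ty":0,"tz":-0.05,"ax":0,"ay":0,"az":0,"jaw":15},{"tx":0,"ty":0,"tz":0,"ax":0,"ay":0,"az":0,"jaw":15}]';  python3 -m crank '[{"tx":0,"ty":0,"tz":-0.05,"ax":0,"ay":0,"az":0,"jaw":15},{"tx":0,"ty":0,"tz":0,"ax":0,"ay":0,"az":0,"jaw":15}]'
```

```text
time_s: 23.75
tcp_pos: [0.6055, 0.0098, 0.0436]
tcp_rot: [-3.141, -0.0, 1.571]
contact_force: [0.3, 0.3, -2.7]
finger_gap: 0.428
time_s: 24.0
tcp_pos: [0.6056, 0.0098, 0.0427]
tcp_rot: [-3.142, -0.0, 1.571]
contact_force: [0.6, 0.2, -4.4]
finger_gap: 0.432
```

```bash
python3 -m crank '[{"tx":0,"ty":0,"tz":-0.05,"ax":0,"ay":0,"az":0,"jaw":15},{"tx":0,"ty":0,"tz":0,"ax":0,"ay":0,"az":0,"jaw":15}]'
```

```text
time_s: 24.25
tcp_pos: [0.6057, 0.0098, 0.0422]
tcp_rot: [3.141, 0.0, 1.571]
contact_force: [-1.8, 0.8, 2.6]
finger_gap: 0.428
```

```bash
python3 -m crank '[{"tx":0,"ty":0,"tz":0,"ax":0,"ay":0,"az":0,"jaw":50},{"tx":0,"ty":0,"tz":0,"ax":0,"ay":0,"az":0,"jaw":70},{"tx":0,"ty":0,"tz":0,"ax":0,"ay":0,"az":0,"jaw":85},{"tx":0,"ty":0,"tz":0.5,"ax":0,"ay":0,"az":0,"jaw":85},{"tx":0,"ty":0,"tz":1,"ax":0,"ay":0,"az":0,"jaw":85},{"tx":0,"ty":0,"tz":1,"ax":0,"ay":0,"az":0,"jaw":85},{"tx":0,"ty":0,"tz":1,"ax":0,"ay":0,"az":0,"jaw":85},{"tx":-0.65,"ty":-0.9,"tz":0.9,"ax":0,"ay":0,"az":0,"jaw":85},{"tx":-0.65,"ty":-1,"tz":0,"ax":0,"ay":0,"az":0,"jaw":85},{"tx":-0.65,"ty":-1,"tz":0,"ax":0,"ay":0,"az":0,"jaw":85}]'
python3 -m crank '[{"tx":-0.65,"ty":-1,"tz":0,"ax":0,"ay":0,"az":0,"jaw":85},{"tx":-0.65,"ty":-1,"tz":0,"ax":0,"ay":0,"az":0,"jaw":85},{"tx":-0.65,"ty":-1,"tz":0,"ax":0,"ay":0,"az":0,"jaw":85},{"tx":-0.65,"ty":-1,"tz":0,"ax":0,"ay":0,"az":0,"jaw":85},{"tx":-0.65,"ty":-1,"tz":0,"ax":0,"ay":0,"az":0,"jaw":85},{"tx":-0.65,"ty":-1,"tz":0,"ax":0,"ay":0,"az":0,"jaw":85},{"tx":-0.65,"ty":-1,"tz":0,"ax":0,"ay":0,"az":0,"jaw":85},{"tx":0,"ty":0,"tz":0,"ax":0,"ay":0,"az":0,"jaw":85},{"tx":0,"ty":0,"tz":0,"ax":0,"ay":0,"az":0,"jaw":85}]'
python3 - <<'E'
from h import *
c=snap('side','side12');f=c['frame'][:,:,::-1]
cv2.imwrite('pics/crop_s12.png',cv2.resize(f[80:280,260:460],None,fx=3,fy=3,interpolation=cv2.INTER_CUBIC))
E
```

```text
time_s: 25.5
tcp_pos: [0.5657, -0.0492, 0.1295]
tcp_rot: [-3.142, 0.0, 1.571]
contact_force: [-0.5, -0.2, 0.4]
finger_gap: 0.996
time_s: 26.62
tcp_pos: [0.4753, -0.1881, 0.1294]
tcp_rot: [-3.141, -0.0, 1.571]
contact_force: [0.6, -0.1, -0.6]
finger_gap: 0.995
```

View pics/crop_s12.png

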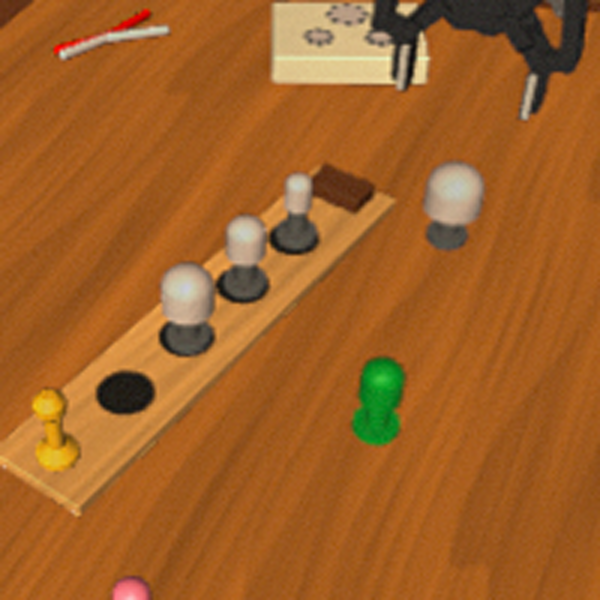

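```bash
python3 -m crank '[{"tx":-0.36,"ty":-0.28,"tz":-0.5,"ax":0,"ay":0,"az":0,"jaw":85},{"tx":0,"ty":0,"tz":-0.7,"ax":0,"ay":0,"az":0,"jaw":85},{"tx":0,"ty":0,"tz":-1,"ax":0,"ay":0,"az":0,"jaw":85},{"tx":0,"ty":0,"tz":-1,"ax":0,"ay":0,"az":0,"jaw":85},{"tx":0,"ty":0,"tz":-1,"ax":0,"ay":0,"az":0,"jaw":85},{"tx":0,"ty":0,"tz":-0.7,"ax":0,"ay":0,"az":0,"jaw":75},{"tx":0,"ty":0,"tz":0,"ax":0,"ay":0,"az":0,"jaw":60},{"tx":0,"ty":0,"tz":0,"ax":0,"ay":0,"az":0,"jaw":60}]'
python3 - <<'E'
from h import *
c=snap('side','side13');f=c['frame'][:,:,::-1]
cv2.imwrite('pics/crop_s13.png',cv2.resize(f[80:200,350:470],None,fx=5,fy=5,interpolation=cv2.INTER_CUBIC))
E
```

```text
time_s: 27.68
tcp_pos: [0.4686, -0.1939, 0.032]
tcp_rot: [3.141, 0.0, 1.571]
contact_force: [0.3, -0.2, -0.6]
finger_gap: 0.705
```

View pics/crop_s13.png

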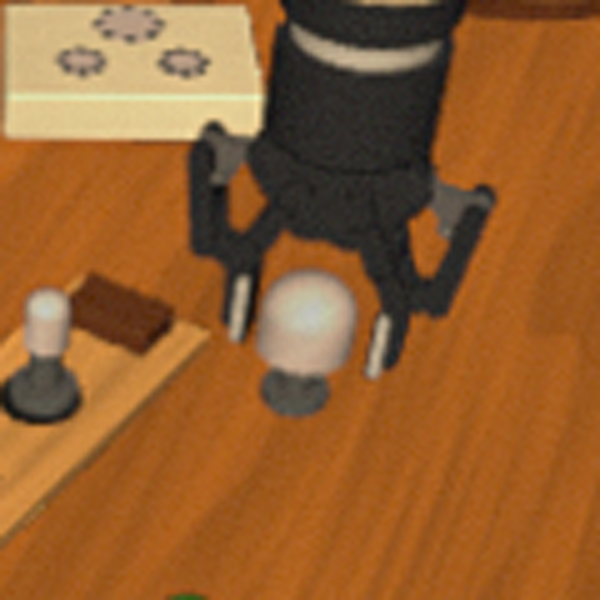

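```bash
python3 -m crank '[{"tx":0,"ty":0,"tz":-0.15,"ax":0,"ay":0,"az":0,"jaw":52},{"tx":0,"ty":0,"tz":0,"ax":0,"ay":0,"az":0,"jaw":46},{"tx":0,"ty":0,"tz":0,"ax":0,"ay":0,"az":0,"jaw":35},{"tx":0,"ty":0,"tz":0,"ax":0,"ay":0,"az":0,"jaw":20},{"tx":0,"ty":0,"tz":0,"ax":0,"ay":0,"az":0,"jaw":20},{"tx":0,"ty":0,"tz":0.3,"ax":0,"ay":0,"az":0,"jaw":20},{"tx":0,"ty":0,"tz":0.6,"ax":0,"ay":0,"az":0,"jaw":20},{"tx":0,"ty":0,"tz":1,"ax":0,"ay":0,"az":0,"jaw":20},{"tx":0,"ty":0,"tz":1,"ax":0,"ay":0,"az":0,"jaw":20},{"tx":0,"ty":0,"tz":0,"ax":0,"ay":0,"az":0,"jaw":20}]'
python3 - <<'E'
from h import *
c=snap('side','side14');f=c['frame'][:,:,::-1]
cv2.imwrite('pics/crop_s14.png',cv2.resize(f[60:180,350:470],None,fx=5,fy=5,interpolation=cv2.INTER_CUBIC))
E
```

```text
time_s: 28.98
tcp_pos: [0.4691, -0.1943, 0.0882]
tcp_rot: [3.14, 0.001, 1.571]
contact_force: [0.2, 0.2, -5.2]
finger_gap: 0.523
```

View pics/crop_s14.png

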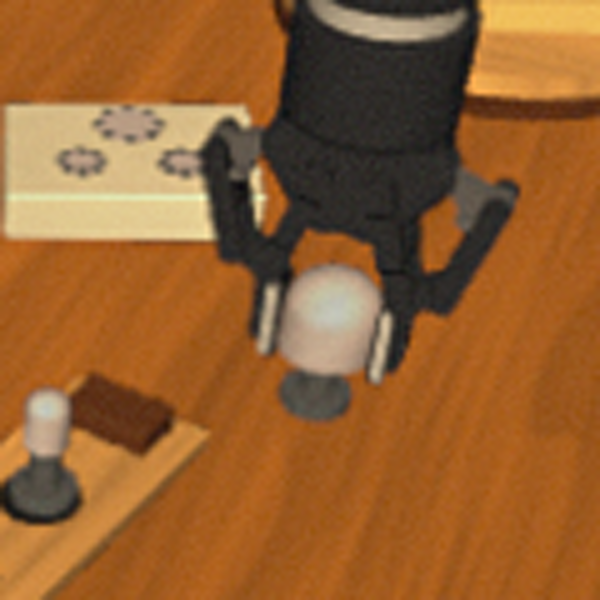

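```bash
python3 -m crank '[{"tx":0,"ty":0,"tz":0.8,"ax":0,"ay":0,"az":0,"jaw":20},{"tx":0,"ty":0,"tz":1,"ax":0,"ay":0,"az":0,"jaw":20},{"tx":0.27,"ty":0.48,"tz":0.7,"ax":0,"ay":0,"az":0,"jaw":20},{"tx":0.54,"ty":0.97,"tz":0,"ax":0,"ay":0,"az":0,"jaw":20},{"tx":0.54,"ty":0.97,"tz":0,"ax":0,"ay":0,"az":0,"jaw":20},{"tx":0.54,"ty":0.97,"tz":0,"ax":0,"ay":0,"az":0,"jaw":20},{"tx":0.54,"ty":0.97,"tz":0,"ax":0,"ay":0,"az":0,"jaw":20},{"tx":0.54,"ty":0.97,"tz":0,"ax":0,"ay":0,"az":0,"jaw":20},{"tx":0.54,"ty":0.97,"tz":0,"ax":0,"ay":0,"az":0,"jaw":20},{"tx":0.54,"ty":0.97,"tz":0,"ax":0,"ay":0,"az":0,"jaw":20}]'
python3 -m crank '[{"tx":0.54,"ty":0.97,"tz":0,"ax":0,"ay":0,"az":0,"jaw":20},{"tx":0.54,"ty":0.97,"tz":0,"ax":0,"ay":0,"az":0,"jaw":20},{"tx":0.54,"ty":0.97,"tz":0,"ax":0,"ay":0,"az":0,"jaw":20},{"tx":0.54,"ty":0.97,"tz":0,"ax":0,"ay":0,"az":0,"jaw":20},{"tx":0.54,"ty":0.97,"tz":0,"ax":0,"ay":0,"az":0,"jaw":20},{"tx":0.54,"ty":0.97,"tz":0,"ax":0,"ay":0,"az":0,"jaw":20},{"tx":0.27,"ty":0.48,"tz":0,"ax":0,"ay":0,"az":0,"jaw":20},{"tx":0,"ty":0,"tz":0,"ax":0,"ay":0,"az":0,"jaw":20},{"tx":0,"ty":0,"tz":0,"ax":0,"ay":0,"az":0,"jaw":20}]'
```

```text
time_s: 30.28
tcp_pos: [0.5493, -0.0469, 0.136]
tcp_rot: [-3.14, -0.0, 1.572]
contact_force: [-0.1, 0.3, -3.6]
finger_gap: 0.521
time_s: 31.4
tcp_pos: [0.6192, 0.0771, 0.1366]
tcp_rot: [-3.141, 0.0, 1.571]
contact_force: [-0.5, -0.2, -4.3]
finger_gap: 0.522
```

```bash
python3 -m crank '[{"tx":0.03,"ty":0,"tz":-0.6,"ax":0,"ay":0,"az":0,"jaw":20},{"tx":0,"ty":0,"tz":-1,"ax":0,"ay":0,"az":0,"jaw":20},{"tx":0,"ty":0,"tz":-1,"ax":0,"ay":0,"az":0,"jaw":20},{"tx":0,"ty":0,"tz":-1,"ax":0,"ay":0,"az":0,"jaw":20},{"tx":0,"ty":0,"tz":-0.75,"ax":0,"ay":0,"az":0,"jaw":20},{"tx":0,"ty":0,"tz":0,"ax":0,"ay":0,"az":0,"jaw":20},{"tx":0,"ty":0,"tz":0,"ax":0,"ay":0,"az":0,"jaw":20}]'
```

```text
time_s: 32.28
tcp_pos: [0.6206, 0.0775, 0.0502]
tcp_rot: [3.141, 0.0, 1.571]
contact_force: [0.7, 0.6, -4.1]
finger_gap: 0.522
```

```bash
python3 -m crank '[{"tx":0,"ty":0,"tz":-0.2,"ax":0,"ay":0,"az":0,"jaw":20},{"tx":0,"ty":0,"tz":-0.1,"ax":0,"ay":0,"az":0,"jaw":20},{"tx":0,"ty":0,"tz":0,"ax":0,"ay":0,"az":0,"jaw":20}]';  python3 -m crank '[{"tx":0,"ty":0,"tz":-0.06,"ax":0,"ay":0,"az":0,"jaw":20},{"tx":0,"ty":0,"tz":0,"ax":0,"ay":0,"az":0,"jaw":20}]'
```

```text
time_s: 32.65
tcp_pos: [0.6201, 0.0776, 0.0437]
tcp_rot: [-3.141, 0.0, 1.571]
contact_force: [-1.2, 0.4, -3.8]
finger_gap: 0.52
time_s: 32.9
tcp_pos: [0.6201, 0.0776, 0.0425]
tcp_rot: [-3.141, 0.0, 1.571]
contact_force: [-0.5, 0.8, -4.1]
finger_gap: 0.519
```

```bash
python3 -m crank '[{"tx":0,"ty":0,"tz":-0.05,"ax":0,"ay":0,"az":0,"jaw":20},{"tx":0,"ty":0,"tz":0,"ax":0,"ay":0,"az":0,"jaw":20}]'; python3 -m crank '[{"tx":0.02,"ty":0,"tz":-0.04,"ax":0,"ay":0,"az":0,"jaw":20},{"tx":0,"ty":0,"tz":0,"ax":0,"ay":0,"az":0,"jaw":20}]'
```

```text
time_s: 33.15
tcp_pos: [0.6203, 0.0776, 0.0416]
tcp_rot: [3.141, 0.0, 1.571]
contact_force: [0.3, 0.2, -3.9]
finger_gap: 0.517
time_s: 33.4
tcp_pos: [0.6204, 0.0776, 0.0414]
tcp_rot: [-3.142, 0.0, 1.571]
contact_force: [-3.8, 0.7, 5.5]
finger_gap: 0.518
```

Contact. Release, lift, and back away.

```bash
python3 -m crank '[{"tx":0,"ty":0,"tz":0,"ax":0,"ay":0,"az":0,"jaw":58},{"tx":0,"ty":0,"tz":0,"ax":0,"ay":0,"az":0,"jaw":75},{"tx":0,"ty":0,"tz":0,"ax":0,"ay":0,"az":0,"jaw":85},{"tx":0,"ty":0,"tz":0,"ax":0,"ay":0,"az":0,"jaw":85},{"tx":0,"ty":0,"tz":0.5,"ax":0,"ay":0,"az":0,"jaw":85},{"tx":0,"ty":0,"tz":1,"ax":0,"ay":0,"az":0,"jaw":85},{"tx":0,"ty":0,"tz":1,"ax":0,"ay":0,"az":0,"jaw":85},{"tx":0,"ty":0,"tz":1,"ax":0,"ay":0,"az":0,"jaw":85},{"tx":0,"ty":0,"tz":1,"ax":0,"ay":0,"az":0,"jaw":85},{"tx":0,"ty":0,"tz":1,"ax":0,"ay":0,"az":0,"jaw":85}]'
python3 -m crank '[{"tx":-1,"ty":0,"tz":0.5,"ax":0,"ay":0,"az":0,"jaw":85},{"tx":-1,"ty":0,"tz":0.5,"ax":0,"ay":0,"az":0,"jaw":85},{"tx":-1,"ty":0,"tz":0,"ax":0,"ay":0,"az":0,"jaw":85},{"tx":-1,"ty":0,"tz":0,"ax":0,"ay":0,"az":0,"jaw":85},{"tx":-1,"ty":0,"tz":0,"ax":0,"ay":0,"az":0,"jaw":85},{"tx":-1,"ty":0,"tz":0,"ax":0,"ay":0,"az":0,"jaw":85},{"tx":-1,"ty":0,"tz":0,"ax":0,"ay":0,"az":0,"jaw":85},{"tx":-1,"ty":0,"tz":0,"ax":0,"ay":0,"az":0,"jaw":85},{"tx":-1,"ty":0,"tz":0,"ax":0,"ay":0,"az":0,"jaw":85},{"tx":-1,"ty":0,"tz":0,"ax":0,"ay":0,"az":0,"jaw":85}]'
python3 -m crank '[{"tx":-0.5,"ty":-1,"tz":0,"ax":0,"ay":0,"az":0,"jaw":85},{"tx":0,"ty":-1,"tz":0,"ax":0,"ay":0,"az":0,"jaw":85},{"tx":0,"ty":-1,"tz":0,"ax":0,"ay":0,"az":0,"jaw":85},{"tx":0,"ty":-1,"tz":0,"ax":0,"ay":0,"az":0,"jaw":85},{"tx":0,"ty":-1,"tz":0,"ax":0,"ay":0,"az":0,"jaw":85},{"tx":0,"ty":0,"tz":0,"ax":0,"ay":0,"az":0,"jaw":85},{"tx":0,"ty":0,"tz":0,"ax":0,"ay":0,"az":0,"jaw":85}]'
python3 - <<'E'
from h import *
c=snap('side','side15');f=c['frame'][:,:,::-1]
cv2.imwrite('pics/crop_s15.png',cv2.resize(f[100:280,240:420],None,fx=3.3,fy=3.3,interpolation=cv2.INTER_CUBIC))
c=snap('top','top15');f=c['frame'][:,:,::-1]
cv2.imwrite('pics/crop_t15.png',cv2.resize(f[130:210,275:465],None,fx=4.2,fy=4.2,interpolation=cv2.INTER_CUBIC))
E
```

```text
time_s: 34.65
tcp_pos: [0.6207, 0.0776, 0.1522]
tcp_rot: [3.141, 0.0, 1.571]
contact_force: [0.0, -0.6, -0.8]
finger_gap: 0.992
time_s: 35.9
tcp_pos: [0.4201, 0.0776, 0.1714]
tcp_rot: [3.141, -0.0, 1.571]
contact_force: [-0.8, -0.3, -0.8]
finger_gap: 0.997
time_s: 36.78
tcp_pos: [0.4106, -0.0221, 0.171]
tcp_rot: [3.141, -0.0, 1.571]
contact_force: [0.1, -0.8, -0.8]
finger_gap: 0.999
```

View pics/crop_s15.png

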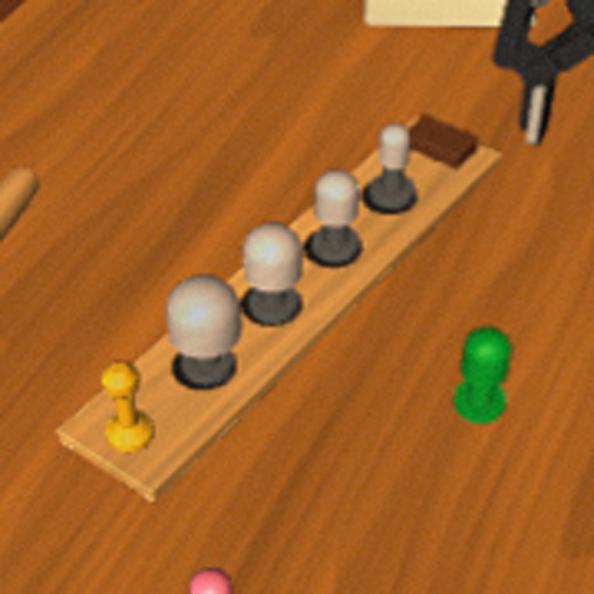

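View pics/crop_t15.png

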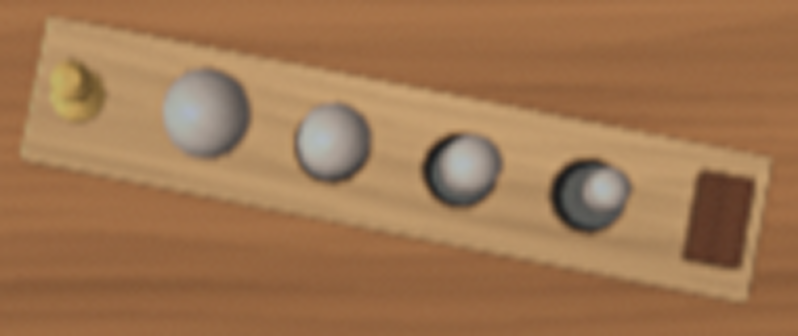

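View pics/top15.png

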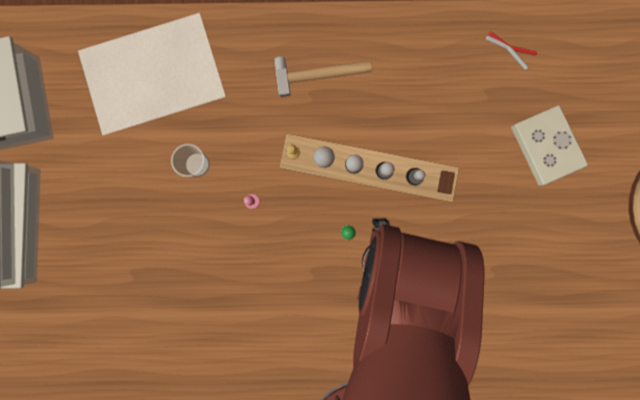

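Run:
```python
from h import *
c=load('top15')
M=dict(D=(.6212,.0767),C=(.6066,.0087),B=(.5919,-.0603),A=(.5776,-.1289))
for n,u,v in[('D',207,113),('C',333,142.5),('B',468,166),('A',604,188)]:
    p=atz(c,(u+.5)/4.2+274.5,(v+.5)/4.2+129.5,.063); print(n,p.round(4),'off mm',((p[:2]-M[n])*1e3).round(1))
print(r.read_state()['contact_force'])
r.hand_in()
```

```text
D [0.6177 0.0756 0.063 ] off mm [-3.5 -1.1]
C [0.6015 0.0107 0.063 ] off mm [-5.1  2. ]
B [ 0.5885 -0.0586  0.063 ] off mm [-3.4  1.7]
A [ 0.5763 -0.1283  0.063 ] off mm [-1.3  0.6]
[-0.41879746 -0.10821272 -0.30886381]
the job is handed in; nothing more can be done
```

All four stakes are standing upright on the leather spots in falling head size from the brass post: 46, 38, 30, then 22 mm at the far end. I handed the job in at about 37 s of the 99 s allowed.

**Position check:** in the last top picture, the head centres measured 1 to 6 mm from their spot centres, against the 12 mm allowed. The worst was the 38 mm stake, at about 5.5 mm. That reading shows small shifts towards the robot. For the two smallest stakes, the visible feet instead looked about 2 mm off towards the far end. The two readings differ by a few millimetres, but both are well inside tolerance.

**Other checks:**
- **Gripper:** it is open and clear of everything, and the force reading is about zero.
- **Glass jar and look-alikes:** the jar and the pink and green look-alikes appear where they were in the first picture. I judged this by eye, not by measurement.
- **Contact when placing:** the highest force I saw was about 16 N, with the 30 mm stake.

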